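# Sweep the pumice chips into the catch tray

## Robot

A 7-joint arm with a two-finger parallel gripper is mounted at the origin on the work surface. World frame = base frame: x ahead of the robot, y to its left, z up, the work surface at z = 0. Lengths are in m, angles in rad, forces in N, time in s.
With the tool pointing down it reaches from about 0.4 to 0.925 m from the base axis. Payload 4.1 kg.
Tool frame: the origin (TCP) lies on the centre line of the jaws, within the pads' length; the fingertips stand 22 mm ahead of it and the grasp point (between the pads) lies 3 mm ahead of it (tip_reach is the z of the fingertips in the tool frame, in m); z points along the fingers, y is the direction in which the jaws open and shut (so a half turn about z gives the same grasp; the last joint's range is limited). The gripper opens to 85 mm and grips with 20 to 120 N. Pads are 22 mm wide; open, the fingers measure 114 mm over their backs; the gripper's body (76 mm by 85 mm) begins 54 mm behind the grasp point. The pads swing forward as they close: fully open they stand 13 mm farther back than shut.
Start: joints at [-1.269, 0.398, 0.045, 1.537, -0.019, 1.207, -0.051], TCP at [0.254, 0.599, 0.253] pointing down, gripper open.
Joint ranges: [-2.82, 2.82], [-0.49, 2.23], [-1.37, 1.46], [0, 2.46], [-1.36, 4.5], [0.23, 2], [-2.94, 2.94]. Speed limits (rad/s): [2.57, 2.57, 3.14, 3.14, 3.14, 3.14, 3.14].

## Interface

Orientations are given as a 3x3 rotation matrix whose columns are the frame's x, y, z axes.
In Python, from station import get_state, read_camera, camera_model, finish_job, search_frame, tip_reach gives the robot as it stands.
- The arm moves only by the shell command python3 -m crank 'ROWS' [FORCE]. ROWS is JSON, a list of rows, each a list of 7 numbers: the turn, a rotation vector about the tool's x, y, z in degrees, then the shift along the tool's x, y, z in cm, then the opening in per cent of the stroke, from 0 (shut) to 100 (fully open). In form: [[rx, ry, rz, dx, dy, dz, hand], ...]. A call has exactly 8 rows; each row shifts and turns the commanded pose from where the row before left it, along the tool's axes as they then stand; what a row does not reach is not made up. A row lasts 1/12 s, in which the tool goes at most 41.7 mm and 7.16 degrees, less where a joint would pass 70% of its speed; a pose out of reach is approached as far as the arm can. A call with a gripper value outside its range is refused whole. The fingers move at their own pace and stop on an object; FORCE is the grip in N (left out, the last holds). Time passes only in rows, so rows that do not move let the fingers close, or fill a call up. It gives the time, the measured TCP pose, the force and the opening at its end, in the units of the state.
- get_state(): the state, without advancing time (a new reading comes with each control period).
- read_camera(name): name is "scene" or "top" or "wrist"; returns the picture (384x512x3 uint8, red, green, blue); there is no depth.
- camera_model(name): a dict with "mtx" (3x3 intrinsics, pixels), "position" and "attitude" of the camera in the world. Camera axes: x right, y up, looking along -z (the intrinsics and any distortion apply to the point x, -y, -z); pixel columns grow to the right and rows downward; lengths in m; the calibration is good to about 2 mm. The wrist camera is an equidistant fisheye: a pixel r from the principal point sees the ray r / f radians off the axis. A picture is of the moment at which its call begins: read the wrist's pose just before it. camera_model takes no time and is no camera call; for the wrist camera it gives the pose at the moment of the call.
- finish_job(): hands the job in, once; it reports no verdict.
Trained networks look in the newest picture that a camera, given by its name, has taken for a name from the list of things; names that differ only in an ending like _2 or _b are one class to them, and where a whole thing is asked for, a point or a joint stands for the part that bears it (a point fixed in the world has none). Each returns a list of dicts, best first, with "score" (0 to 1); they miss things now and then, are a little off and sometimes report something else, mostly with a low value. They report only what shows in the picture. A call takes as long as a camera call. They do not tell look-alikes from the thing itself.
- search_frame(camera, thing): "xyz" ([x, y, z] in m, in the coordinates of the camera as it stood for that picture, good to about 4 mm: the middle of the surface that is visible of it).
The state is a dict: "time_s": time; "q": joint angles; "qvel": joint speeds; "joint_efforts": joint torques, N m; "tool_pos": TCP position; "eef_rot": TCP orientation; "ft_force": force on the tool from outside, world axes, zero at the start; "wrist_torque": the same for the moment, N m; "grip_width": finger opening in m.
Only numpy, scipy, OpenCV 4.12 (cv2) and the standard library are available. Lean on these libraries where they do the work, as an engineer would, in place of code of your own. Each camera call takes 0.05 s, during which the arm holds its last target. There are 200 camera calls.

## Task

Three small chips have broken off the pumice stone and lie about on the walnut shelf. With the fingertips, sweep all three across the shelf and over its front edge so that they drop into the steel catch tray; do not pick any of them up. Leave the pumice stone, the pill bottle, and the turntable with its soap dish and tin as they are.

Things in the scene. Friction and masses are not known exactly. Their poses are not given: they have to be found in the camera images.
- shelf: the fixed walnut shelf board with its steel catch tray. Origin on the work surface (z = 0) under the board's centre; local x points away from the robot, y along the shelf, z up; yawed up to 0.2 rad. The board spans local x -90 to +90 mm, y -330 to +330 mm; flat top 50 mm above the origin, no lip: what is pushed over its front edge (local x -90 mm) drops into the tray
- tray (a point): centre of the inner floor of the open-topped steel catch tray fixed along the shelf's front (robot-side) edge; axes as the shelf's. Inside it is 84 mm wide in local x (from the board's front edge outward) and 400 mm long in y; its rim is 26 mm above this point and 20 mm below the shelf's top
- chip1: a small grey chip of foam-glass pumice, a flat-bottomed angular lump about 26 x 20 x 16 mm high, 11 to 19 g, lying on the shelf at any yaw; origin at its centre, 8 mm above the shelf's top, z up
- chip2: a small grey chip of foam-glass pumice, a flat-bottomed angular lump about 24 x 21 x 16 mm high, 11 to 19 g, lying on the shelf at any yaw; origin at its centre, 8 mm above the shelf's top, z up
- chip3: a small grey chip of foam-glass pumice, a flat-bottomed angular lump about 28 x 19 x 16 mm high, 11 to 19 g, lying on the shelf at any yaw; origin at its centre, 8 mm above the shelf's top, z up. Chips and pill bottle start in a loose row in any order, at least 49 mm apart along shelf y, within 126 mm of its middle, shelf x -48 to +30 mm
- bottle: closed, empty orange pill bottle with white cap, diameter 34 mm (cap 37), 62 mm tall, 25 g, standing in the row among the chips; origin at the centre of its underside, z up. Not to be disturbed
- pumice: the grey foam-glass pumice stone, a rounded block 50 x 85 x 32 mm high, lying near one end of the shelf (either end), 240 mm from the middle; origin at the centre of its underside. Not to be disturbed
- caddy: base of the turntable caddy, near the other end of the shelf, 240 mm from the middle; origin at the centre of its underside on the shelf's top. The turntable on it is a round deck 170 mm in diameter, deck 18 mm and rim 24 mm above the shelf's top
- turntable (a joint): angle of the turntable on its base, rad, 0 at the start; it spins very easily. Not to be turned
- dish: round white ceramic soap dish, 72 mm in diameter, 24 mm high, on the turntable; origin at the centre of its underside. Not to be disturbed
- tin: silver tweezers tin 90 x 30 x 18 mm lying on the turntable; origin at the centre of its underside. Not to be disturbed
Mind the look-alikes: they are no part of the job. What is shaped like the chip3 but green or orange is not meant.

How it is judged:
At the end, for the whole second after the job is handed in: All three chips lie at rest in the catch tray, their centres inside its walls and below its rim; pumice stone, pill bottle, soap dish and tin are within 15 mm of where they were, the bottle upright within 0.2 rad, the turntable turned by less than 0.1 rad (x of chip1 in the frame of shelf between -0.175 and -0.09 m and y of chip1 in the frame of shelf between -0.2 and 0.2 m and z of each of chip1, chip2, chip3 in the frame of shelf below 0.03 m and linear speed of each of chip1, chip2, chip3 below 0.02 m/s and x of chip2 in the frame of shelf between -0.175 and -0.09 m and y of chip2 in the frame of shelf between -0.2 and 0.2 m and x of chip3 in the frame of shelf between -0.175 and -0.09 m and y of chip3 in the frame of shelf between -0.2 and 0.2 m and distance of each of bottle, pumice, dish, tin from where it was at the start of the episode below 0.015 m and angle between bottle's own z axis and vertical below 0.2 rad and value of joint turntable between -0.1 and 0.1 rad); the robot touches nothing.
It fails at once if a chip is lifted: its centre more than 20 mm above the shelf's top (z of any of chip1, chip2, chip3 in the frame of shelf above 0.07 m).
It fails at once if the pill bottle is moved by more than 15 mm or tipped by more than 0.3 rad (distance of bottle from where it was at the start of the episode above 0.015 m or angle between bottle's own z axis and vertical above 0.3 rad).
It fails at once if the pumice stone is moved by more than 15 mm (distance of pumice from where it was at the start of the episode above 0.015 m).
It fails at once if the soap dish or the tin is moved by more than 15 mm (distance of any of dish, tin from where it was at the start of the episode above 0.015 m).
It fails at once if the turntable is turned by more than 0.1 rad (value of joint turntable above 0.1 rad or value of joint turntable below -0.1 rad).
It also fails if it takes over 48 s, if anything falls off the work surface, if the arm or the gripper's body presses on something with over 40 N, if the wrist force passes 120 N, or if a joint passes its speed limit or range.

## Working session

There is one attempt and no reset: what is moved stays moved. The work goes in short steps, Python scripts to look and compute and a shell command to move; the robot and the scene stay as the last step left them, time stands still between calls to the robot, and variables do not carry over. Pictures are saved under pics/ and viewed, about 8 in all and at most 12, crops included, and the job is handed in when it is done.

```bash
mkdir -p pics; ls
cat > h.py <<'E'
from station import *
import numpy as np, cv2
def world(cam,p):
    m=camera_model(cam); return np.array(m["position"])+np.array(m["attitude"])@np.array(p)
def proj(cam,P):
    m=camera_model(cam); p=np.array(m["attitude"]).T@(np.array(P)-m["position"]); K=np.array(m["mtx"])
    q=K@np.array([p[0],-p[1],-p[2]]); return q[:2]/q[2]
def ray(cam,px,z):
    m=camera_model(cam); d=np.linalg.inv(m["mtx"])@[px[0],px[1],1]
    d=np.array(m["attitude"])@[d[0],-d[1],-d[2]]; o=np.array(m["position"]); return o+d*(z-o[2])/d[2]
E
python3 - <<'E'
from h import *
s=get_state(); print(s)
for c in("top","scene"):
    im=read_camera(c); cv2.imwrite(f"pics/{c}0.png",im[:,:,::-1]); m=camera_model(c); print(c,m)
    for t in("shelf","chip1","chip2","chip3","bottle","pumice","caddy","dish","tin"):
        for r in search_frame(c,t)[:4]:
            w=world(c,r["xyz"]); print(t,round(r["score"],2),w.round(3),proj(c,w).round(0))
E
```

```text
pics
{'time_s': 0.0, 'q': array([-1.26897822,  0.39920807,  0.045064  ,  1.53789754, -0.01870768,
        1.20689893, -0.0506983 ]), 'qvel': array([-0.00094498,  0.00112021,  0.00110641,  0.00083699,  0.00073159,
       -0.00184307,  0.00227442]), 'joint_efforts': array([-2.41936759e-04, -4.75125754e+01,  1.36444576e+00, -2.54224545e+01,
        1.16392513e-02,  9.56719770e-03,  1.01194956e-05]), 'tool_pos': array([0.25337003, 0.59793291, 0.25224584]), 'eef_rot': array([[-9.20774513e-01,  3.90094711e-01, -6.43177064e-04],
       [ 3.90095215e-01,  9.20772598e-01, -1.88313768e-03],
       [-1.42382232e-04, -1.98484547e-03, -9.99998020e-01]]), 'ft_force': array([-0.5216174 , -0.28068355, -0.27528959]), 'wrist_torque': array([-0.04945116,  0.01645426,  0.0328251 ]), 'grip_width': 0.08540693415972828}
top {'mtx': array([[372.99201516,   0.        , 253.989428  ],
       [  0.        , 372.99201516, 187.48352564],
       [  0.        ,   0.        ,   1.        ]]), 'position': array([0.37569586, 0.00675089, 0.93835511]), 'attitude': array([[-0.01986844,  0.97979476, -0.19901626],
       
[... 1338 characters left out ...]
1 0.59 [0.721 0.042 0.016] [324. 270.]
chip2 0.74 [ 0.55  -0.113  0.065] [201. 217.]
chip2 0.64 [0.345 0.006 0.016] [218. 161.]
chip2 0.6 [ 0.724 -0.025  0.016] [292. 286.]
chip2 0.59 [0.721 0.042 0.016] [324. 270.]
chip3 0.74 [ 0.55  -0.113  0.065] [201. 217.]
chip3 0.64 [0.345 0.006 0.016] [218. 161.]
chip3 0.6 [ 0.724 -0.025  0.016] [292. 286.]
chip3 0.59 [0.721 0.042 0.016] [324. 270.]
bottle 0.93 [0.613 0.045 0.098] [295. 197.]
pumice 0.57 [0.587 0.236 0.08 ] [367. 167.]
caddy 0.81 [ 0.602 -0.241  0.069] [137. 263.]
dish 0.96 [ 0.563 -0.195  0.081] [157. 231.]
tin 0.65 [ 0.584 -0.27   0.09 ] [112. 253.]
tin 0.49 [ 0.562 -0.197  0.083] [155. 231.]
tin 0.16 [0.59  0.234 0.08 ] [367. 168.]
```

Run:
```python
import cv2
im=cv2.imread("pics/top0.png"); cv2.imwrite("pics/topcrop.png",cv2.resize(im[100:250,120:410],None,fx=2.7,fy=2.7,interpolation=cv2.INTER_CUBIC))
im=cv2.imread("pics/scene0.png"); cv2.imwrite("pics/scenecrop.png",cv2.resize(im[130:320,80:430],None,fx=2.25,fy=2.25,interpolation=cv2.INTER_CUBIC))
```

```text
(no output)
```

View pics/topcrop.png

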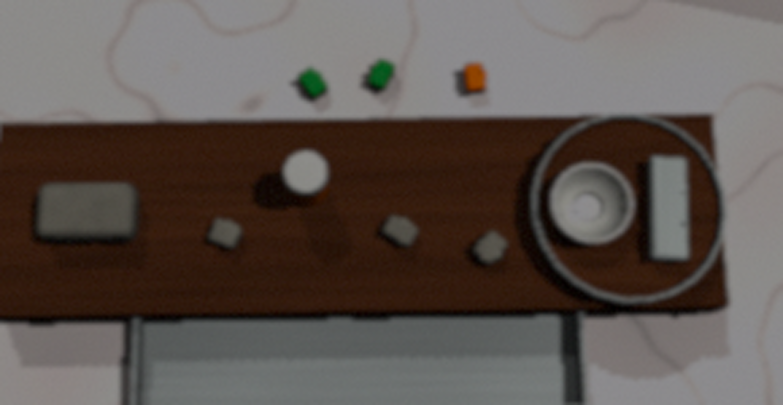

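View pics/scenecrop.png

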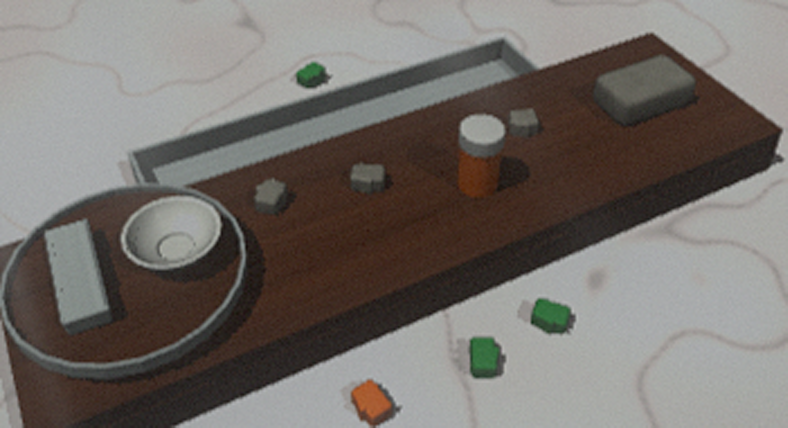

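```bash
cat >> h.py <<'E'
f=lambda u,v:(u/2.7+120,v/2.7+100)
E
python3 - <<'E'
from h import *
P=lambda u,v,z:ray("top",f(u,v),z)
e1,e2=P(5,320,.05),P(722,305,.05); b1,b2=P(5,126,.05),P(712,116,.05)
for a in(e1,e2,b1,b2):print(a.round(4))
yaw=-np.arctan2(e1[0]-e2[0],e1[1]-e2[1]); yb=-np.arctan2(b1[0]-b2[0],b1[1]-b2[1]);print("yaw",yaw,yb)
p,d=P(87,211,.082),P(627,209,.074); print("pumice",p,"caddy",d)
c=(p+d)[:2]/2; yaw=-np.arctan2(p[0]-d[0],p[1]-d[1]); print("centre",c,"sep",np.linalg.norm((p-d)[:2]),yaw)
R=np.array([[np.cos(yaw),-np.sin(yaw)],[np.sin(yaw),np.cos(yaw)]])
for n,q in dict(cA=P(225,232,.064),cB=P(400,230,.064),cC=P(490,247,.064),bot=P(306,172,.112),e1=e1,e2=e2,b1=b1,b2=b2,trL=P(143,320,.03),trR=P(562,315,.03)).items():
    print(n,q.round(4),"shelf",(R.T@(q[:2]-c)).round(4))
E
```

```text
[0.4867 0.3192 0.05  ]
[ 0.4875 -0.3165  0.05  ]
[0.666  0.3283 0.05  ]
[ 0.6629 -0.3233  0.05  ]
yaw 0.0012980172371098368 -0.004713512341141552
pumice [0.57672831 0.24136094 0.082     ] caddy [ 0.5710943  -0.23183651  0.074     ]
centre [0.5739113  0.00476222] sep 0.47323099177800426 -0.011905690449310754
cA [0.5594 0.1234 0.064 ] shelf [-0.0159  0.1184]
cB [ 0.5582 -0.0318  0.064 ] shelf [-0.0153 -0.0368]
cC [ 0.5413 -0.111   0.064 ] shelf [-0.0312 -0.1161]
bot [0.6    0.0486 0.112 ] shelf [0.0256 0.0442]
e1 [0.4867 0.3192 0.05  ] shelf [-0.091   0.3134]
e2 [ 0.4875 -0.3165  0.05  ] shelf [-0.0826 -0.3223]
b1 [0.666  0.3283 0.05  ] shelf [0.0882 0.3246]
b2 [ 0.6629 -0.3233  0.05  ] shelf [ 0.0929 -0.327 ]
trL [0.4867 0.2015 0.03  ] shelf [-0.0896  0.1957]
trR [ 0.4838 -0.1779  0.03  ] shelf [-0.088  -0.1838]
```

Look-alikes: the green lumps at top (236,131) and (261,127), the orange one at (295,128), and a green one in front of the shelf. All of them lie on the table. The three grey chips on the shelf are at top px (203,186), (268,185) and (301,191), and the crops confirm they are grey. Heights and row position fit. I'll start with the left chip, at (0.559, 0.123).

```bash
python3 -m crank '[[0,0,-5.75,0,0,0,10],[0,0,-5.75,0,0,0,10],[0,0,-5.75,0,0,0,10],[0,0,-5.75,0,0,0,10],[0,0,0,-2.2,-3,0,10],[0,0,0,-2.2,-3,0,10],[0,0,0,-2.2,-3,0,10],[0,0,0,-2.2,-3,0,10]]' 40
python3 -m crank '[[0,0,0,-2.2,-3,0,10],[0,0,0,-2.2,-3,0,10],[0,0,0,-2.2,-3,0,10],[0,0,0,-2.2,-3,0,10],[0,0,0,-2.2,-3,0,10],[0,0,0,-2.2,-3,0,10],[0,0,0,-2.2,-3,0,10],[0,0,0,-2.2,-3,0,10]]'
```

```text
time_s: 1.67
tool_pos: [0.3424, 0.4773, 0.2534]
eef_rot: [[-1.0, -0.001, 0.0], [-0.001, 1.0, 0.0], [-0.0, 0.0, -1.0]]
ft_force: [-0.4, 0.1, 0.6]
grip_width: 0.0082
time_s: 2.33
tool_pos: [0.5187, 0.2371, 0.2537]
eef_rot: [[-1.0, -0.001, 0.001], [-0.001, 1.0, 0.001], [-0.001, 0.001, -1.0]]
ft_force: [0.1, 0.3, 0.2]
grip_width: 0.0088
```

```bash
python3 -m crank '[[0,0,0,-2.1,-2.8,0,10],[0,0,0,-2.1,-2.8,0,10],[0,0,0,-2.1,-2.8,0,10],[0,0,0,-2.1,-2.8,0,10],[0,0,0,0,0,3,10],[0,0,0,0,0,3,10],[0,0,0,0,0,3,10],[0,0,0,0,0,0,10]]'
python3 - <<'E'
from h import *
print(get_state()["tool_pos"])
im=read_camera("top"); cv2.imwrite("pics/top1.png",cv2.resize(im[100:250,120:410,::-1],None,fx=2.7,fy=2.7,interpolation=cv2.INTER_CUBIC))
im=read_camera("wrist"); cv2.imwrite("pics/wr1.png",im[:,:,::-1])
E
```

```text
time_s: 3.0
tool_pos: [0.5976, 0.1258, 0.1572]
eef_rot: [[-1.0, -0.001, -0.011], [-0.001, 1.0, -0.003], [0.011, -0.003, -1.0]]
ft_force: [-0.3, 0.6, -0.4]
grip_width: 0.0087
[0.59764385 0.12582212 0.15723325]
```

View pics/wr1.png

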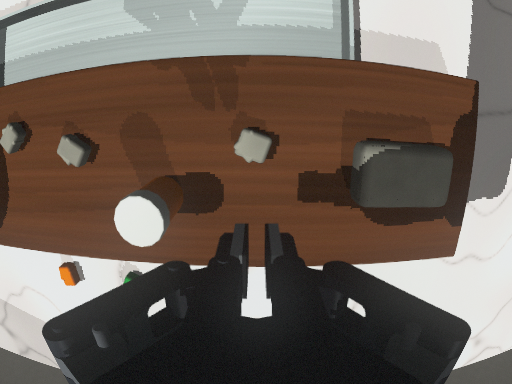

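The wrist view shows the fingers centred on the left chip at px (253,146). The bottle is clear to one side at (140,218) and the pumice to the other at (405,175). I'll locate the chips from here as a cross-check.

```bash
cat >> h.py <<'E'
def fish(px,z,m=None):
    m=m or camera_model("wrist"); K=np.array(m["mtx"]); u=(np.array(px)-K[:2,2])/K[0,0]; r=np.linalg.norm(u)
    d=np.array([u[0]/r*np.sin(r),-u[1]/r*np.sin(r),-np.cos(r)]); d=np.array(m["attitude"])@d; o=np.array(m["position"]); return o+d*(z-o[2])/d[2]
E
python3 - <<'E'
from h import *
for n,p,z in(("A",(253,146),.06),("B",(73,151),.06),("C",(12,137),.06),("bot",(140,219),.112),("edgeL",(150,62),.05),("edge",(250,55),.05),("tip",(241,228),.137),("tip",(272,228),.137)): print(n,fish(p,z).round(4))
E
```

```text
A [0.5632 0.1246 0.06  ]
B [ 0.5629 -0.0315  0.06  ]
C [ 0.5448 -0.1102  0.06  ]
bot [0.6024 0.0514 0.112 ]
edgeL [0.494  0.0419 0.05  ]
edge [0.4927 0.1223 0.05  ]
tip [0.5964 0.119  0.137 ]
tip [0.5964 0.1355 0.137 ]
```

```bash
python3 -m crank '[[0,0,0,-0.6,0,2,10],[0,0,0,0,0,2,10],[0,0,0,0,0,2,10],[0,0,0,0,0,1.5,10],[0,0,0,0,0,0.4,10],[0,0,0,0,0,0,10],[0,0,0,0,0,0,10],[0,0,0,0,0,0,10]]'
```

```text
time_s: 3.77
tool_pos: [0.6095, 0.1272, 0.0865]
eef_rot: [[-1.0, -0.001, 0.004], [-0.001, 1.0, 0.001], [-0.004, 0.001, -1.0]]
ft_force: [-0.1, 0.1, -0.0]
grip_width: 0.0088
```

```bash
python3 -m crank '[[0,0,0,0,-0.2,0.9,10],[0,0,0,0,0,0,10],[0,0,0,0.8,0,0,10],[0,0,0,0.8,0,0,10],[0,0,0,0.8,0,0,10],[0,0,0,0.8,0,0,10],[0,0,0,0.8,0,0,10],[0,0,0,0.8,0,0,10]]'
python3 - <<'E'
from h import *
im=read_camera("wrist"); cv2.imwrite("pics/wr2.png",im[:,:,::-1])
E
```

```text
time_s: 4.43
tool_pos: [0.5589, 0.1248, 0.0755]
eef_rot: [[-1.0, -0.001, 0.0], [-0.001, 1.0, 0.0], [-0.0, 0.0, -1.0]]
ft_force: [-0.2, -0.1, 0.1]
grip_width: 0.0083
```

View pics/wr2.png

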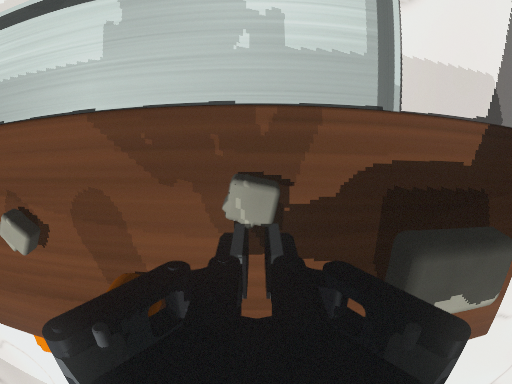

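The chip sits squarely on both fingertips at px (252,198). I'll continue over the edge.

```bash
python3 -m crank '[[0,0,0,0.8,0,0,10],[0,0,0,0.8,0,0,10],[0,0,0,0.8,0,0,10],[0,0,0,0.7,0,0,10],[0,0,0,0.7,0,0,10],[0,0,0,0.7,0,0,10],[0,0,0,0.7,0,0,10],[0,0,0,0.7,0,0,10]]'
python3 -m crank '[[0,0,0,0.7,0,0,10],[0,0,0,0.7,0,0,10],[0,0,0,0.6,0,0,10],[0,0,0,0,0,0,10],[0,0,0,0,0,-3,10],[0,0,0,0,0,-3.5,10],[0,0,0,0,0,-3,10],[0,0,0,0,0,0,10]]'
python3 - <<'E'
from h import *
im=read_camera("wrist"); cv2.imwrite("pics/wr3.png",im[:,:,::-1])
E
```

```text
time_s: 5.15
tool_pos: [0.5002, 0.1247, 0.0753]
eef_rot: [[-1.0, -0.001, 0.0], [-0.001, 1.0, 0.0], [-0.0, 0.0, -1.0]]
ft_force: [-0.6, -0.5, -0.3]
grip_width: 0.0085
time_s: 5.82
tool_pos: [0.4853, 0.1258, 0.1762]
eef_rot: [[-1.0, -0.0, 0.011], [-0.0, 1.0, 0.005], [-0.011, 0.005, -1.0]]
ft_force: [0.8, 0.4, -0.6]
grip_width: 0.0087
```

View pics/wr3.png

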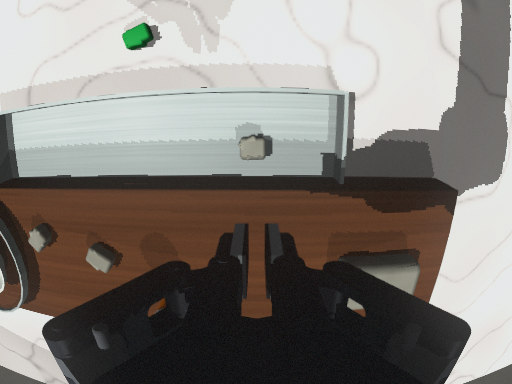

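Chip A is in the tray, at px (254,147). Next is chip B.

```bash
python3 -m crank '[[0,0,0,-2.4,-3.15,0,10],[0,0,0,-2.4,-3.15,0,10],[0,0,0,-2.4,-3.15,0,10],[0,0,0,-2.4,-3.15,0,10],[0,0,0,-2.4,-3.15,0,10],[0,0,0,0,0,0,10],[0,0,0,0,0,2.5,10],[0,0,0,0,0,2.5,10]]'
python3 -m crank '[[0,0,0,0,0,1.5,10],[0,0,0,0,0,1,10],[0,0,0,0,0,0.7,10],[0,0,0,0,0,0.5,10],[0,0,0,0,0,0.3,10],[0,0,0,0,0,0.2,10],[0,0,0,0,0,0,10],[0,0,0,0,0,0,10]]'
```

```text
time_s: 6.53
tool_pos: [0.6021, -0.0338, 0.1197]
eef_rot: [[-1.0, 0.001, 0.002], [0.001, 1.0, -0.0], [-0.002, -0.0, -1.0]]
ft_force: [0.3, 1.6, -1.2]
grip_width: 0.0083
time_s: 7.2
tool_pos: [0.6015, -0.0327, 0.0789]
eef_rot: [[-1.0, -0.001, 0.001], [-0.001, 1.0, 0.0], [-0.001, 0.0, -1.0]]
ft_force: [0.8, 0.5, -0.0]
grip_width: 0.0086
```

```bash
python3 -m crank '[[0,0,0,0.6,0,0.2,10],[0,0,0,0.8,0,0,10],[0,0,0,0.8,0,0,10],[0,0,0,0.8,0,0,10],[0,0,0,0.8,0,0,10],[0,0,0,0.8,0,0,10],[0,0,0,0.8,0,0,10],[0,0,0,0.8,0,0,10]]'
python3 -m crank '[[0,0,0,0.7,0,0,10],[0,0,0,0.7,0,0,10],[0,0,0,0.7,0,0,10],[0,0,0,0.7,0,0,10],[0,0,0,0.7,0,0,10],[0,0,0,0.7,0,0,10],[0,0,0,0.7,0,0,10],[0,0,0,0.7,0,0,10]]'
python3 -m crank '[[0,0,0,0.4,0,0,10],[0,0,0,0,0,0,10],[0,0,0,0,0,-2.5,10],[0,0,0,0,0,-3,10],[0,0,0,0,0,-2.5,10],[0,0,0,0,0,-1.5,10],[0,0,0,0,0,0,10],[0,0,0,0,0,0,10]]'
python3 - <<'E'
from h import *
print(get_state()["tool_pos"])
im=read_camera("wrist"); cv2.imwrite("pics/wr4.png",im[:,:,::-1])
E
```

```text
time_s: 7.87
tool_pos: [0.5382, -0.0327, 0.0764]
eef_rot: [[-1.0, -0.001, 0.0], [-0.001, 1.0, 0.0], [-0.0, 0.0, -1.0]]
ft_force: [-0.2, -0.8, -0.3]
grip_width: 0.0087
time_s: 8.53
tool_pos: [0.4823, -0.0328, 0.0763]
eef_rot: [[-1.0, -0.001, 0.0], [-0.001, 1.0, 0.0], [-0.0, 0.0, -1.0]]
ft_force: [-0.2, -0.5, 0.3]
grip_width: 0.0089
time_s: 9.2
tool_pos: [0.4798, -0.0327, 0.172]
eef_rot: [[-1.0, -0.001, 0.002], [-0.001, 1.0, 0.0], [-0.002, 0.0, -1.0]]
ft_force: [0.2, 1.2, -0.2]
grip_width: 0.0085
[ 0.4798146  -0.03272321  0.17201135]
```

View pics/wr4.png

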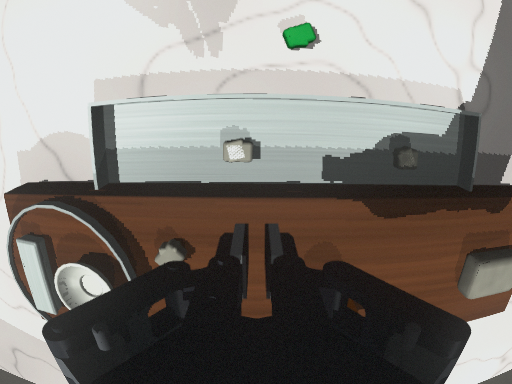

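Chip B is in the tray at (238,150) and A is still there at (405,158). Chip C is at about (172,250), with the turntable rim at about (133,272).

Run:
```python
from h import *
print("C",fish((173,252),.062),"rim",fish((134,275),.074),"disc front",fish((45,203),.074),"tray",fish((238,150),.01),fish((405,158),.01))
```

```text
C [ 0.53472053 -0.10650233  0.062     ] rim [ 0.55453546 -0.14380488  0.074     ] disc front [ 0.48665858 -0.22972416  0.074     ] tray [ 0.45254187 -0.0497042   0.01      ] [0.45766198 0.12292924 0.01      ]
```

```bash
python3 -m crank '[[0,0,0,-2.6,-1.9,0,10],[0,0,0,-2.6,-1.9,0,10],[0,0,0,-2.6,-1.9,0,10],[0,0,0,-2.7,-1.8,0,10],[0,0,0,0,0,0,10],[0,0,0,0,0,2,10],[0,0,0,0,0,2,10],[0,0,0,0,0,1,10]]'
python3 - <<'E'
from h import *
print(get_state()["tool_pos"])
im=read_camera("wrist"); cv2.imwrite("pics/wr5.png",im[:,:,::-1])
E
```

```text
time_s: 9.92
tool_pos: [0.5816, -0.1072, 0.1174]
eef_rot: [[-1.0, -0.001, -0.006], [-0.001, 1.0, 0.001], [0.006, 0.001, -1.0]]
ft_force: [-0.2, 1.0, -0.2]
grip_width: 0.0085
[ 0.58155695 -0.10722102  0.11736845]
```

View pics/wr5.png

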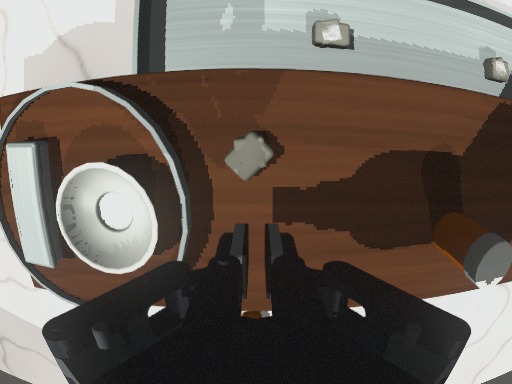

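Chip C at (250,155) is in line with the fingers, and the rim at (187,220) is clear of them. Going down and sweeping.

```bash
python3 -m crank '[[0,0,0,0,-0.1,1.5,10],[0,0,0,0,0,1.2,10],[0,0,0,0,0,0.8,10],[0,0,0,0,0,0.5,10],[0,0,0,0,0,0.3,10],[0,0,0,0,0,0.2,10],[0,0,0,0,0,0,10],[0,0,0,0,0,0,10]]'
python3 -m crank '[[0,0,0,0.6,0,0,10],[0,0,0,0.8,0,0,10],[0,0,0,0.8,0,0,10],[0,0,0,0.8,0,0,10],[0,0,0,0.8,0,0,10],[0,0,0,0.7,0,0,10],[0,0,0,0.7,0,0,10],[0,0,0,0.7,0,0,10]]'
```

```text
time_s: 10.63
tool_pos: [0.5844, -0.1088, 0.0768]
eef_rot: [[-1.0, -0.001, 0.001], [-0.001, 1.0, 0.0], [-0.001, 0.0, -1.0]]
ft_force: [0.7, -0.2, -0.4]
grip_width: 0.0085
time_s: 11.3
tool_pos: [0.5243, -0.1088, 0.0764]
eef_rot: [[-1.0, -0.001, 0.0], [-0.001, 1.0, 0.0], [-0.0, 0.0, -1.0]]
ft_force: [0.0, 1.5, -0.9]
grip_width: 0.0082
```

```bash
python3 -m crank '[[0,0,0,0.7,0,0,10],[0,0,0,0.7,0,0,10],[0,0,0,0.7,0,0,10],[0,0,0,0.7,0,0,10],[0,0,0,0.7,0,0,10],[0,0,0,0.6,0,0,10],[0,0,0,0.4,0,0,10],[0,0,0,0,0,0,10]]'
python3 -m crank '[[0,0,0,0,0,-2.5,10],[0,0,0,0,0,-3,10],[0,0,0,0,0,-3,10],[0,0,0,0,0,-3,10],[0,0,0,0,0,-3,10],[0,0,0,0,0,-2,10],[0,0,0,0,0,0,10],[0,0,0,0,0,0,10]]'
python3 - <<'E'
from h import *
print(get_state()["tool_pos"])
a=cv2.resize(read_camera("top")[100:250,100:410,::-1],(620,300)); b=cv2.resize(read_camera("wrist")[:,:,::-1],(400,300))
for c,ts in(("scene",("bottle","pumice","dish","tin","chip1")),("top",("bottle","pumice","dish","tin","chip1"))):
    im=read_camera(c)
    if c=="scene": s=cv2.resize(im[:,:,::-1],(400,300))
    for t in ts:
        for r in search_frame(c,t)[:5]: print(c,t,round(r["score"],2),world(c,r["xyz"]).round(3))
o=np.zeros((600,800,3),np.uint8);o[:300,:620]=a;o[300:,:400]=b;o[300:,400:]=s
cv2.imwrite("pics/end.png",o)
E
```

```text
time_s: 11.97
tool_pos: [0.4789, -0.1088, 0.0762]
eef_rot: [[-1.0, -0.0, -0.001], [-0.0, 1.0, 0.0], [0.001, 0.0, -1.0]]
ft_force: [-0.0, 0.4, -0.5]
grip_width: 0.0087
time_s: 12.63
tool_pos: [0.481, -0.1089, 0.2425]
eef_rot: [[-1.0, -0.001, 0.003], [-0.001, 1.0, 0.0], [-0.003, 0.0, -1.0]]
ft_force: [0.2, 0.9, -0.5]
grip_width: 0.0084
[ 0.48104794 -0.10886359  0.2424581 ]
scene bottle 0.66 [0.611 0.043 0.097]
scene dish 0.97 [ 0.564 -0.192  0.081]
scene tin 0.61 [ 0.581 -0.272  0.09 ]
scene chip1 0.58 [0.345 0.006 0.013]
scene chip1 0.57 [ 0.725 -0.114  0.014]
scene chip1 0.55 [ 0.453 -0.102  0.015]
scene chip1 0.48 [ 0.723 -0.019  0.016]
scene chip1 0.46 [0.725 0.045 0.014]
top bottle 0.5 [0.535 0.084 0.051]
top bottle 0.48 [0.597 0.046 0.115]
top pumice 0.62 [ 0.453 -0.095  0.021]
top pumice 0.55 [0.576 0.241 0.077]
top dish 0.58 [0.537 0.082 0.054]
top chip1 0.65 [ 0.725 -0.015  0.014]
top chip1 0.58 [ 0.452 -0.049  0.017]
top chip1 0.43 [ 0.72  -0.111  0.014]
top chip1 0.43 [0.342 0.015 0.016]
```

View pics/end.png

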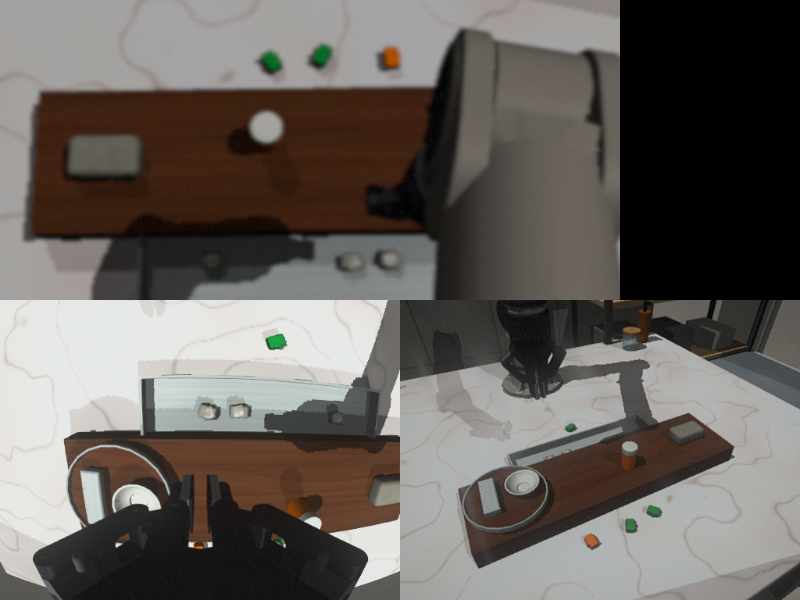

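All three chips lie in the tray: (208,410), (240,410) and (335,417) in the wrist panel. The shelf is clear of chips, the bottle, pumice, dish and tin look unmoved, and the tool hangs free.

```bash
python3 -c "
from station import *
print(finish_job())"
```

```text
the job is handed in; nothing more can be done
None
```

I swept the three grey chips one at a time, with nearly closed fingertips, over the shelf's front edge into the catch tray. None was picked up. I handed the job in at about 13 s of robot time; no verdict is reported.

**Chips:** the last pictures show all three lying in the tray, about (0.453, −0.10), (0.452, −0.05) and (0.458, 0.123) m in world x, y. No chip is left on the shelf.

**Other objects:** bottle, soap dish and tin (scene camera) and pumice stone (top camera) were re-measured within about 3 mm of where they started, and the bottle stands upright. I did not measure the turntable's angle; the pictures show no change. The arm hung free about 0.19 m above the shelf.

**Detections I disregarded:**
- In the last top picture the arm hid the turntable end. The network gave stray hits there: "bottle" and "dish" near (0.536, 0.083), and "pumice" at a chip in the tray.
- The wrist camera put points 2–5 mm farther out in x than the top camera. That was small enough not to matter for the sweeps.

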